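# Hold the hidden bolt head while the nut runs up

### The arm

A 6-joint arm with a two-finger parallel gripper is mounted at the origin on the work surface. World frame = base frame: x ahead of the robot, y to its left, z up, the work surface at z = 0. Lengths are in mm, angles in rad, forces in N, time in s.
With the tool pointing down it reaches from about 350 to 875 mm from the base axis. Payload 4.2 kg.
Tool frame: the origin (TCP) lies midway between the tips of the shut fingers; the grasp point (between the pads) lies 19 mm behind it; z points along the fingers, y is the direction in which the jaws open and shut (so a half turn about z gives the same grasp; the last joint's range is limited). The gripper opens to 85 mm and grips with 20 to 120 N. Pads are 22 mm wide; open, the fingers measure 114 mm over their backs; the gripper's body (76 mm by 85 mm) begins 54 mm behind the grasp point. The pads swing forward as they close: fully open they stand 13 mm farther back than shut.
Start: joints at [1.534, 0.385, 0.008, 0, -1.194, -0.259], TCP at [182.158, 597.844, 231.312] pointing down, gripper open.
Joint ranges: [-3.14, 3.14], [-1.21, 2.06], [-1.07, 1.41], [-3.16, 2.05], [-2.99, -0.16], [-3.1, 3.1]. Speed limits (rad/s): [2.79, 2.79, 3.14, 3.14, 3.14, 3.14].

### API

Orientations are given as a unit quaternion [x, y, z, w].
In Python, from bench import arm, eyes, nets gives the robot as it stands.
- The arm moves only by the tool jog_arm, never from a script. Its argument "rows" is a list of rows, each a list of 3 entries, a list of its own where there are three numbers: the shift along the tool's x, y, z in cm, then the turn, a rotation vector about the tool's x, y, z in degrees, then the finger opening in cm, from 0 to 8.54. In form: [[[x, y, z], [ax, ay, az], jaw], ...]. A call has 1 to 10 rows; each row shifts and turns the commanded pose from where the row before left it, along the tool's axes as they then stand; what a row does not reach is not made up. A row lasts 1/8 s, in which the tool goes at most 62.5 mm and 10.7 degrees, less where a joint would pass 70% of its speed; a pose out of reach is approached as far as the arm can. A call with a gripper value outside its range is refused whole. The fingers move at their own pace and stop on an object; the grip force is fixed at half the most. Time passes only in rows, so rows that do not move let the fingers close. It gives the time, the measured TCP pose, the force and the opening at its end, in the units of the state.
- arm.read_state(): the state, without advancing time (a new reading comes with each control period).
- eyes.get_image(name): name is "scene" or "top" or "wrist"; returns the picture (400x640x3 uint8, red, green, blue); there is no depth.
- eyes.camera_model(name): a dict with "K" (3x3 intrinsics, pixels), "k1" (the pictures are not rectified: a ray, as slopes to the right and down, at radius r is drawn at 1 + k1 r^2 times it, then the intrinsics apply), "rvec" (rotation vector, rad) and "tvec" (3), from world to camera coordinates, as OpenCV has them. Camera axes: x right, y down, z forward; pixel columns grow to the right and rows downward; lengths in mm; the calibration is good to about 2 mm. A picture is of the moment at which its call begins: read the wrist's pose just before it. camera_model takes no time and is no camera call; for the wrist camera it gives the pose at the moment of the call.
- arm.job_done(): hands the job in, once; it reports no verdict.
Trained networks look in the newest picture that a camera, given by its name, has taken for a name from the list of things; names that differ only in an ending like _2 or _b are one class to them, and where a whole thing is asked for, a point or a joint stands for the part that bears it (a point fixed in the world has none). Each returns a list of dicts, best first, with "conf" (0 to 1); they miss things now and then, are a little off and sometimes report something else, mostly with a low value. They report only what shows in the picture. A call takes as long as a camera call.
- nets.boxes_of(camera, name): "position" ([column, row] as shares, 0 to 1, of the picture: columns of its width, rows of its height, amid what is visible of it).
The state is a dict: "clock": time; "joints": joint angles; "joint_vel": joint speeds; "joint_efforts": joint torques, N m; "position": TCP position; "ee_rot": TCP orientation; "contact_force": force on the tool from outside, world axes, zero at the start; "wrist_torque": the same for the moment, N m; "gripper_width": finger opening in mm.
Only numpy, scipy, OpenCV 4.12 (cv2) and the standard library are available. Lean on these libraries where they do the work, as an engineer would, in place of code of your own. Each camera call takes 0.05 s, during which the arm holds its last target.

### The job

The nut runner behind the door rail is dragging the whole bolt round instead of tightening the nut. Lift the dark offcut out of the gap behind the blue bracket and leave it in the red scrap tray, then reach down into the gap, grip the brass bolt head with both fingers and hold it still for four seconds or more; finish while still holding it, gripped firmly and not turning. Leave the green bottle and the cork sanding block beside the fixture where they are.

Things in the scene. Friction and masses are not known exactly. Their poses are not given: they have to be found in the camera images.
- fixture: Assembly fixture on the bench: plywood base 20 mm thick (local x -90 to 330 mm, y +-135 at most) with a pale wooden door rail on edge (x 24 to 66, y +-125, top 115 mm above the bench), a blue steel bracket before it and an orange nut runner behind it. Origin on the bench under the bolt axis; x level, from bracket through rail to runner, y along the gap, z up. It does not move.
- gap (a point): Middle of the open mouth of the gap between bracket and rail, level with their tops, 115 mm above the bench, above the bolt axis. The bracket's upright flange (200 mm long, 5 mm thick) is at fixture x -27 to -22 mm, the rail's face at x 24, so the gap is 46 mm wide; its ends are closed at y +-97 mm, its floor is 20 mm above the bench.
- runner (a point): Middle of the orange nut runner behind the rail: fixture x 120 to 317 mm, y +-40 mm, top 125 mm above the bench. This point is 85 mm above the bench at fixture x 225 mm. Not to be handled.
- bolt_head (a point): Centre of the brass hexagonal bolt head down in the gap, 85 mm above the bench, 30 mm below the tops of bracket and rail. The bolt lies level along fixture x. Head 24 mm across flats, 27.7 mm across corners, 20 mm long (fixture x 1 to 21 mm), then a 3 mm washer 34 mm across against the rail. The point turns with the bolt.
- bolt (a joint): Angle of the bolt, rad. The running nut drags it round, growing about 0.3 rad/s (drag about 0.09 N m) until held. At 0 two flats face up and down; two flats face along the gap (fixture +-y) at 0.524 and every 1.047 rad from there. A firm squeeze (20 N or more) along the gap turns the head until its flats lie on the pads, and stops it.
- offcut: Dark loose wooden offcut, an upright stick 26 mm (its x) x 30 mm (its y) x 140 mm tall, about 70 g, standing loosely in the gap on the +y side of the bolt head, its top 45 mm above the bracket's edge. It stands too near the head for a finger to go in there. Origin at the centre of its lower end, z along the stick.
- offcut_mid (a point): Middle of the dark offcut, 70 mm above its lower end.
- tray: Red plastic scrap tray, open at the top, fixed to the bench to the left or right of the fixture: outside 190 mm (x) x 220 mm (y), 50 mm high, walls and floor 6 mm. Origin under its centre.
- caddy: Wooden chisel caddy, fixed to the bench on the other side of the fixture than the tray: 140 mm (x) x 180 mm (y), handles up to 130 mm high. Origin under its centre. Not needed.
- bottle: standing green bottle with blue cap, 68 mm across, 170 mm tall. Bystander, to be left in place.
- sanding_block: cork sanding block 100 x 60 x 35 mm. Bystander, to be left in place.

How it is judged:
By the outcome, as a careful person would: the job done as asked, in the order asked, and still so for the second after the job is handed in, while the arm keeps its last pose, push and grip.
It also fails if it takes over 58 s, if anything falls off the work surface, if the arm or the gripper's body presses on something with over 40 N, if the wrist force passes 120 N, or if a joint passes its speed limit or range.

## Working session

There is one attempt and no reset: what is moved stays moved. The work goes in short steps, Python scripts to look and compute and a tool call to move; the robot and the scene stay as the last step left them, time stands still between calls to the robot, and variables do not carry over. Pictures are saved under pics/ and viewed, and the job is handed in when it is done.

Besides the shell and the picture viewer there is one more tool, called after "Request:" in YAML: its name, and indented under it one key for each argument. jog_arm: Moves the arm, as the interface text tells. Its arguments: {"type":"object","properties":{"rows":{"type":"array","items":{"type":"array"}}},"required":["rows"]}

```bash
mkdir -p pics; cat > h.py <<'E'
import numpy as np,cv2
from bench import arm,eyes,nets
def save(cam,n):
    im=eyes.get_image(cam); cv2.imwrite(f'pics/{n}.png',im[:,:,::-1]); return im
def proj(cam,P):
    m=eyes.camera_model(cam);R=cv2.Rodrigues(np.array(m['rvec'],float))[0];t=np.array(m['tvec'],float).ravel()
    c=np.atleast_2d(P)@R.T+t; s=c[:,:2]/c[:,2:]; s=s*(1+m['k1']*(s**2).sum(1,keepdims=True)); K=np.array(m['K'])
    return s*[K[0,0],K[1,1]]+[K[0,2],K[1,2]]
def ray(cam,uv):
    m=eyes.camera_model(cam);R=cv2.Rodrigues(np.array(m['rvec'],float))[0];t=np.array(m['tvec'],float).ravel()
    K=np.array(m['K']);d=(np.array(uv,float)-[K[0,2],K[1,2]])/[K[0,0],K[1,1]];s=d.copy()
    for _ in range(20): s=d/(1+m['k1']*(s@s))
    v=R.T@np.array([s[0],s[1],1]); return -R.T@t, v/np.linalg.norm(v)
def atz(cam,uv,z):
    o,v=ray(cam,uv); return o+v*(z-o[2])/v[2]
E
python3 - <<'E'
from h import *
for c in ['scene','top','wrist']: save(c,c+'0'); print(c,ray(c,[320,200]))
for n in ['offcut','bolt_head','tray','fixture','bottle','sanding_block','runner']:
    for c in ['top','scene']:
        r=nets.boxes_of(c,n); 
        print(n,c,[(round(d['conf'],2),[round(d['position'][0]*640),round(d['position'][1]*400)]) for d in r[:2]])
print(arm.read_state())
E
```

```text
scene (array([1508.51997949,  369.76109679,  763.99542864]), array([-0.76744936, -0.30436236, -0.56425618]))
top (array([ 439.52780138,   17.60098725, 1174.66086931]), array([ 0.15512463, -0.01233735, -0.98781787]))
wrist (array([247.13616242, 578.85273779, 373.12363174]), array([-0.26083524,  0.07794526, -0.96223153]))
offcut top [(0.64, [291, 240])]
offcut scene [(0.8, [363, 177])]
bolt_head top [(0.57, [312, 230])]
bolt_head scene [(0.17, [469, 226])]
tray top [(0.63, [192, 265])]
tray scene [(0.69, [468, 226])]
fixture top [(0.85, [307, 217])]
fixture scene [(0.75, [324, 226])]
bottle top [(0.92, [423, 179])]
bottle scene [(0.81, [206, 194]), (0.55, [361, 179])]
sanding_block top [(0.72, [208, 184])]
sanding_block scene [(0.69, [431, 278])]
runner top [(0.77, [308, 215])]
runner scene [(0.64, [320, 226])]
{'clock': 0.85, 'joints': array([ 1.53359927e+00,  3.84662413e-01,  7.89228995e-03,  1.42621201e-05,
       -1.19399871e+00, -2.58610099e-01]), 'joint_vel': array([-0.00105817, -0.00104115, -0.00044686, -0.00158107,  0.00067451,
        0.00108089]), 'joint_efforts': array([-6.34456046e-04, -3.92057705e+01,  1.88615674e+01,  4.19080406e+00,
       -3.09865181e-04, -6.10960349e-07]), 'position': array([182.16267588, 597.83884223, 231.33388193]), 'ee_rot': array([ 9.89082576e-01, -1.47362331e-01,  5.07133706e-06, -1.43966016e-05]), 'contact_force': array([ 0.22974553, -0.30329208, -0.3295943 ]), 'wrist_torque': array([ 0.02918214, -0.0021368 ,  0.004302  ]), 'gripper_width': 85.57901378445493}
```

View pics/top0.png

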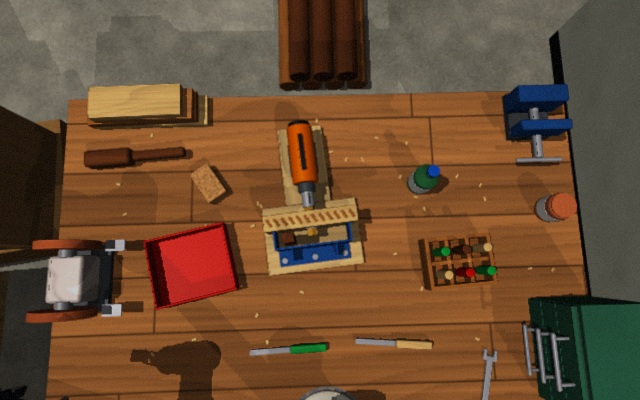

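View pics/scene0.png

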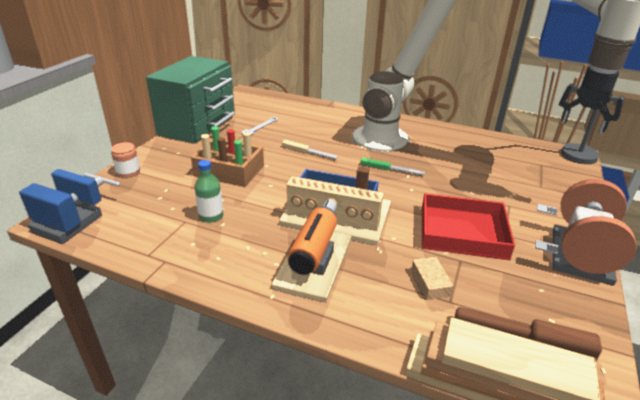

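View pics/wrist0.png

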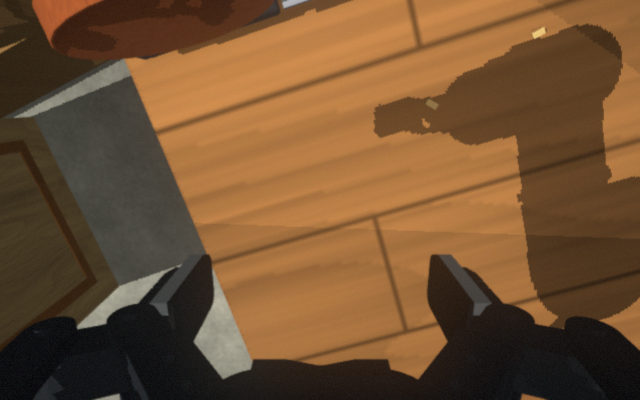

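```bash
python3 - <<'E'
import cv2
a=cv2.imread('pics/top0.png')
cv2.imwrite('pics/z1.png',cv2.resize(a[190:280,250:370],None,fx=6,fy=6,interpolation=cv2.INTER_CUBIC))
a=cv2.imread('pics/scene0.png')
cv2.imwrite('pics/z2.png',cv2.resize(a[150:300,260:400],None,fx=4,fy=4,interpolation=cv2.INTER_CUBIC))
E
```

```text
(no output)
```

View pics/z1.png

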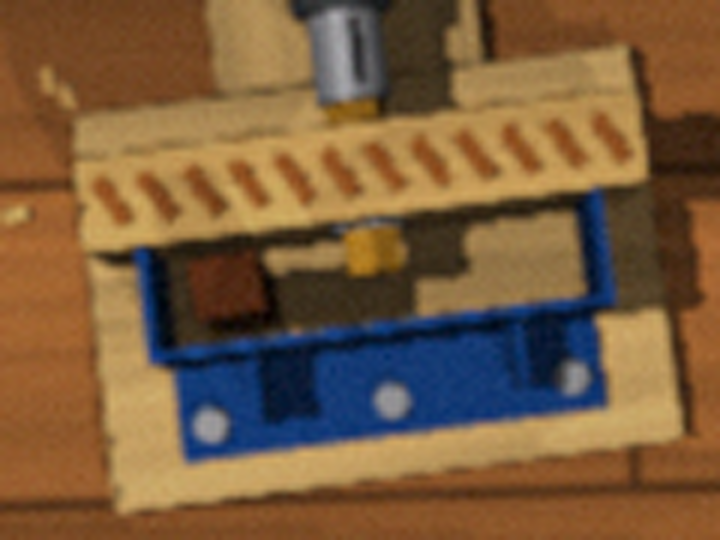

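View pics/z2.png

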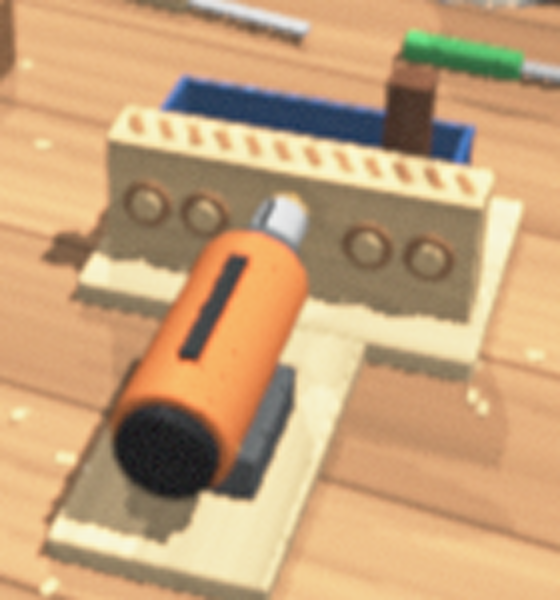

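```bash
cat > fit.py <<'E'
from h import *
from scipy.optimize import least_squares
L=[('top',[(24,125,115),(66,125,115),(24,-125,115),(66,-125,115),(-90,135,20),(-90,-135,20)],[(87,250),(75,160),(645,183),(635,97),(120,512),(683,433)],6,(250,190)),
('scene',[(66,-125,115),(66,125,115),(24,-125,115),(24,125,115)],[(107,140),(487,207),(122,107),(493,172)],4,(260,150))]
def W(p,P):
    P=np.array(P,float);c,s=np.cos(p[2]),np.sin(p[2])
    return np.c_[p[0]+c*P[:,0]-s*P[:,1],p[1]+s*P[:,0]+c*P[:,1],P[:,2]]
def res(p,sel=(0,1)):
    o=[]
    for i in sel:
        c,P,u,f,off=L[i]; o.append(proj(c,W(p,P))-((np.array(u)+.5)/f-.5+off))
    return np.vstack(o).ravel()
if __name__=='__main__':
    for sel in [(0,),(0,1),(1,)]:
        r=least_squares(res,[550,30,0.1],args=(sel,)); print(sel,r.x.round(3)); print(r.fun.reshape(-1,2).round(1).tolist())
    p=least_squares(res,[550,30,0.1]).x
    np.save('fx.npy',p)
    # offcut top z=160
    u=(np.array([229,286.])+.5)/6-.5+[250,190]
    w=atz('top',u,160);c,s=np.cos(p[2]),np.sin(p[2]);d=w[:2]-p[:2]
    print('offcut',w,'fix',c*d[0]+s*d[1],-s*d[0]+c*d[1])
    for n,q in [('tray',(192,265)),('bottle',(423,179)),('block',(208,184))]: print(n,atz('top',q,20))
    print('head',W(p,[(11,0,85)]))
    print('scene offcut top', [atz('scene',(np.array([413,72.])+.5)/4-.5+[260,150],160)])
E
python3 fit.py
```

```text
(0,) [5.14175e+02 2.74360e+01 1.00000e-01]
[[-0.6, 0.6], [-0.3, -0.3], [1.0, -0.2], [0.4, -1.6], [-1.0, 0.4], [0.5, 1.1]]
(0, 1) [5.14775e+02 2.73790e+01 1.03000e-01]
[[-0.6, 0.5], [-0.3, -0.4], [1.0, -0.6], [0.3, -1.9], [-0.9, 0.3], [0.6, 0.7], [-0.4, -0.9], [-0.8, -0.2], [1.3, -0.6], [0.7, -0.3]]
(1,) [5.17351e+02 2.72330e+01 1.22000e-01]
[[-0.7, 0.1], [-0.6, -0.1], [0.7, 0.3], [0.6, -0.2]]
offcut [506.715649    88.00730317 160.        ] fix -1.7708136159447125 61.13624984103804
tray [445.98819762 365.92226382  20.        ]
bottle [ 675.28943236 -299.26802115   20.        ]
block [675.84888656 325.41990044  20.        ]
head [[525.71685736  28.51201927  85.        ]]
scene offcut top [array([503.76867906,  87.78816658, 160.        ])]
```

```bash
cat >> h.py <<'E'
def state():
    s=arm.read_state(); from scipy.spatial.transform import Rotation as R
    return s,np.array(s['position'],float),R.from_quat(s['ee_rot']).as_matrix()
def plan(tgt,yaw,n):
    """tgt mm world; yaw of tool x; prints equal rows"""
    from scipy.spatial.transform import Rotation as R
    s,p,M=state(); c,q=np.cos(yaw),np.sin(yaw)
    T=np.array([[c,q,0],[q,-c,0],[0,0,-1.]])
    rv=R.from_matrix(M.T@T).as_rotvec(); d=(np.array(tgt)-p)
    step=rv/n; rows=[]
    for i in range(n):
        Mi=M@R.from_rotvec(step*i).as_matrix()
        rows.append([[round(float(v),2) for v in Mi.T@d/n/10],[round(float(v),2) for v in np.degrees(step)]])
    print('pos',p.round(1),'clock',s['clock'],'dist',np.linalg.norm(d).round(1)); 
    for r in rows: print(r)
E
python3 - <<'E'
from h import *; from fit import W
p=np.load('fx.npy'); plan(W(p,[(-5,30,260)])[0],0.11,10)
E
```

```text
pos [182.2 597.8 231.3] clock 0.85 dist 631.6
[[4.68, 4.23, -0.29], [-0.0, -0.0, -2.33]]
[[4.51, 4.42, -0.29], [-0.0, -0.0, -2.33]]
[[4.32, 4.6, -0.29], [-0.0, -0.0, -2.33]]
[[4.13, 4.77, -0.29], [-0.0, -0.0, -2.33]]
[[3.94, 4.93, -0.29], [-0.0, -0.0, -2.33]]
[[3.73, 5.09, -0.29], [-0.0, -0.0, -2.33]]
[[3.52, 5.23, -0.29], [-0.0, -0.0, -2.33]]
[[3.31, 5.37, -0.29], [-0.0, -0.0, -2.33]]
[[3.09, 5.5, -0.29], [-0.0, -0.0, -2.33]]
[[2.86, 5.62, -0.29], [-0.0, -0.0, -2.33]]
```

Request:
jog_arm:
  rows:
    - [[4.6, 4.1, -0.3], [0, 0, -2.3], 8.5]
    - [[4.5, 4.4, -0.3], [0, 0, -2.3], 8.5]
    - [[4.3, 4.5, -0.3], [0, 0, -2.3], 8.5]
    - [[4.1, 4.7, -0.3], [0, 0, -2.3], 8.5]
    - [[3.9, 4.8, -0.3], [0, 0, -2.3], 8.5]
    - [[3.7, 5.0, -0.3], [0, 0, -2.3], 8.5]
    - [[3.5, 5.1, -0.3], [0, 0, -2.3], 8.5]
    - [[3.3, 5.2, -0.3], [0, 0, -2.3], 8.5]
    - [[3.1, 5.4, -0.3], [0, 0, -2.3], 8.5]
    - [[2.9, 5.5, -0.3], [0, 0, -2.3], 8.5]

```text
clock: 2.1
position: [505.3, 65.6, 261.9]
ee_rot: [0.999, 0.054, 0.001, -0.0]
contact_force: [0.4, 0.9, 0.5]
gripper_width: 85.3
```

Request:
jog_arm:
  rows:
    - [[0, 0, 0], [0, 0, 0], 8.5]
    - [[0, 0, 0], [0, 0, 0], 8.5]

```text
clock: 2.35
position: [504.2, 67.3, 261.1]
ee_rot: [0.999, 0.052, -0.0, -0.0]
contact_force: [-1.0, -0.9, -0.1]
gripper_width: 85.3
```

```bash
python3 - <<'E'
from h import *; from fit import W
p=np.load('fx.npy'); print(state()[1:])
save('wrist','w1')
for n,P in [('railnear',[(24,125,115),(24,-125,115)]),('head',[(11,0,85)]),('br',[(-22,97,115),(-22,-97,115)]),('off',[(-2,61,160)])]: print(n,proj('wrist',W(p,P)).round().tolist())
for n in ['offcut','bolt_head']: print(n,[(round(d['conf'],2),[round(d['position'][0]*640),round(d['position'][1]*400)]) for d in nets.boxes_of('wrist',n)[:2]])
E
```

```text
(array([504.23630649,  67.32067706, 261.10882084]), array([[ 9.94540706e-01,  1.04348476e-01, -4.24464367e-04],
       [ 1.04348548e-01, -9.94540777e-01,  1.51904363e-04],
       [-4.06296133e-04, -1.95367313e-04, -9.99999898e-01]]))
railnear [[217.0, 147.0], [529.0, 147.0]]
head [[368.0, 157.0]]
br [[255.0, 202.0], [487.0, 202.0]]
off [[293.0, 192.0]]
offcut [(0.65, [293, 180])]
bolt_head [(0.87, [368, 158])]
```

View pics/w1.png

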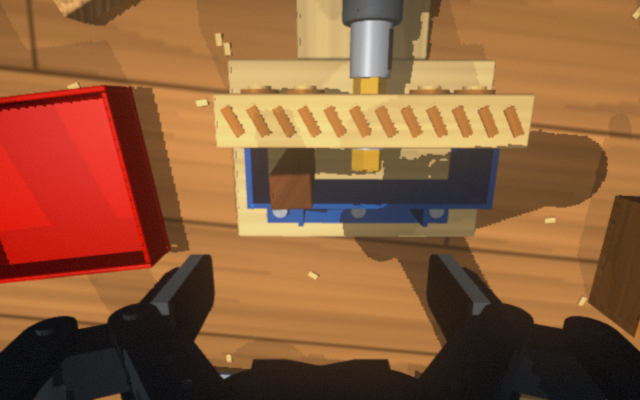

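```bash
python3 - <<'E'
from h import *
from fit import W
p=np.load('fx.npy')
a=cv2.imread('pics/w1.png')
cv2.imwrite('pics/z3.png',cv2.resize(a[135:220,235:400],None,fx=4.8,fy=4.8,interpolation=cv2.INTER_CUBIC))
for x,y in [(-2,61)]:
  for z in (160,115): print(z,((proj('wrist',W(p,[(x+i,y+j,z) for i in(-13,13) for j in (15,-15)]))-[235,135])*4.8).round().tolist())
E
```

```text
160 [[185.0, 360.0], [388.0, 360.0], [179.0, 187.0], [388.0, 188.0]]
115 [[217.0, 282.0], [391.0, 282.0], [213.0, 133.0], [391.0, 133.0]]
```

View pics/z3.png

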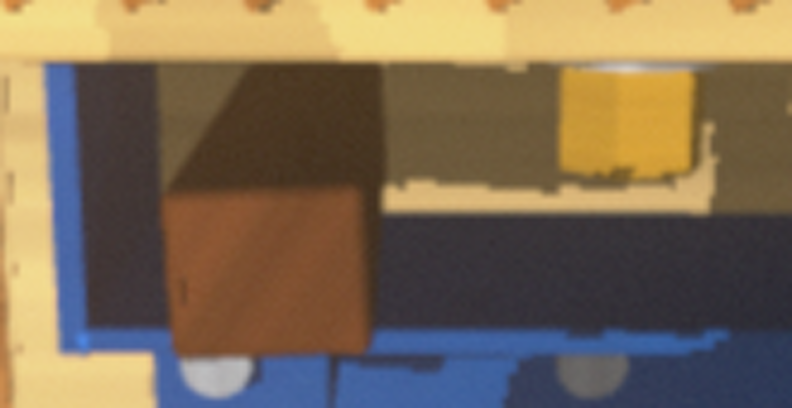

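```bash
python3 - <<'E'
from h import *; from fit import W
p=np.load('fx.npy'); print(atz('top',(191.5,265),50), atz('top',(191.5,265),25))
t=W(p,[(-2,63.5,125)])[0]; print(t); plan([t[0],t[1],195],0.103,2)
E
```

```text
[445.86111794 358.22078212  50.        ] [446.00190075 365.79239336  25.        ]
[506.24416506  90.33486501 125.        ]
pos [503.9  68.6 261.4] clock 2.5 dist 69.9
[[0.23, -1.07, 3.32], [-0.01, -0.0, 0.14]]
[[0.23, -1.07, 3.32], [-0.01, -0.0, 0.14]]
```

Request:
jog_arm:
  rows:
    - [[0.2, -1.1, 3.3], [0, 0, 0], 8.5]
    - [[0.2, -1.0, 3.3], [0, 0, 0], 8.5]
    - [[0, 0, 0], [0, 0, 0], 8.5]
    - [[0, 0, 0], [0, 0, 0], 8.5]

```text
clock: 3.0
position: [506.8, 89.6, 196.7]
ee_rot: [0.999, 0.054, 0.001, -0.0]
contact_force: [0.3, 0.8, 1.3]
gripper_width: 85.0
```

```bash
python3 - <<'E'
from h import *; from fit import W
save('wrist','w2'); plan([506.2,90.3,125],0.103,4)
print(proj('wrist',W(np.load('fx.npy'),[(-2+i,63.5+j,160) for i in(-13,13) for j in (15,-15)])).round())
E
```

```text
pos [507.   89.5 197. ] clock 3.05 dist 72.0
[[-0.02, -0.02, 1.8], [-0.01, -0.04, 0.06]]
[[-0.02, -0.02, 1.8], [-0.01, -0.04, 0.06]]
[[-0.02, -0.02, 1.8], [-0.01, -0.04, 0.06]]
[[-0.02, -0.02, 1.8], [-0.01, -0.04, 0.06]]
[[292. 255.]
 [348. 255.]
 [291. 209.]
 [349. 209.]]
```

View pics/w2.png

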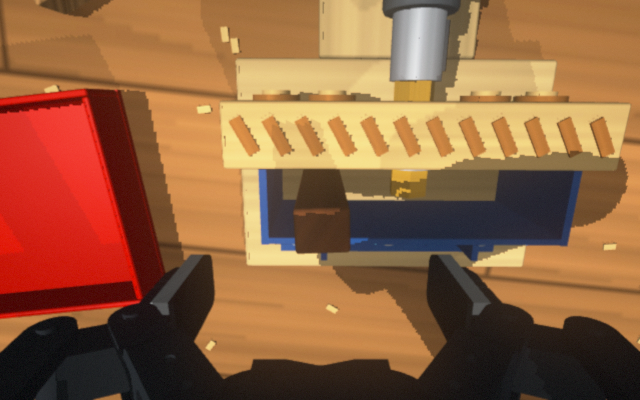

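Request:
jog_arm:
  rows:
    - [[0, 0, 1.8], [0, 0, 0], 8.5]
    - [[0, 0, 1.8], [0, 0, 0], 8.5]
    - [[0, 0, 1.8], [0, 0, 0], 8.5]
    - [[0, 0, 1.8], [0, 0, 0], 8.5]
    - [[0, 0, 0], [0, 0, 0], 5.0]
    - [[0, 0, 0], [0, 0, 0], 2.0]
    - [[0, 0, 0], [0, 0, 0], 1.5]
    - [[0, 0, 0], [0, 0, 0], 1.5]
    - [[0, 0, 0], [0, 0, 0], 1.5]
    - [[0, 0, 0], [0, 0, 0], 1.5]

```text
clock: 4.3
position: [507.2, 89.1, 124.7]
ee_rot: [0.999, 0.053, 0.001, -0.0]
contact_force: [-1.0, -1.1, 6.3]
gripper_width: 29.2
```

Request:
jog_arm:
  rows:
    - [[0, 0, -1.5], [0, 0, 0], 1.5]
    - [[0, 0, -2.5], [0, 0, 0], 1.5]
    - [[0, 0, -2.5], [0, 0, 0], 1.5]
    - [[0, 0, -2.5], [0, 0, 0], 1.5]
    - [[0, 0, -2.5], [0, 0, 0], 1.5]
    - [[0, 0, -2.0], [0, 0, 0], 1.5]
    - [[0, 0, 0], [0, 0, 0], 1.5]

```text
clock: 5.18
position: [506.7, 89.1, 260.1]
ee_rot: [0.999, 0.053, 0.002, -0.001]
contact_force: [0.2, 0.9, -1.8]
gripper_width: 29.5
```

```bash
python3 - <<'E'
from h import *
save('wrist','w3'); plan([446,359,262],0.103,8); print(state()[0]['contact_force'])
E
```

```text
pos [506.   88.9 258.6] clock 5.225 dist 276.7
[[-0.39, -3.44, -0.04], [-0.01, -0.0, 0.02]]
[[-0.39, -3.44, -0.04], [-0.01, -0.0, 0.02]]
[[-0.39, -3.44, -0.04], [-0.01, -0.0, 0.02]]
[[-0.39, -3.44, -0.04], [-0.01, -0.0, 0.02]]
[[-0.39, -3.44, -0.04], [-0.01, -0.0, 0.02]]
[[-0.4, -3.44, -0.04], [-0.01, -0.0, 0.02]]
[[-0.4, -3.44, -0.04], [-0.01, -0.0, 0.02]]
[[-0.4, -3.44, -0.04], [-0.01, -0.0, 0.02]]
[-0.64629172  0.46475137 -1.35695951]
```

View pics/w3.png

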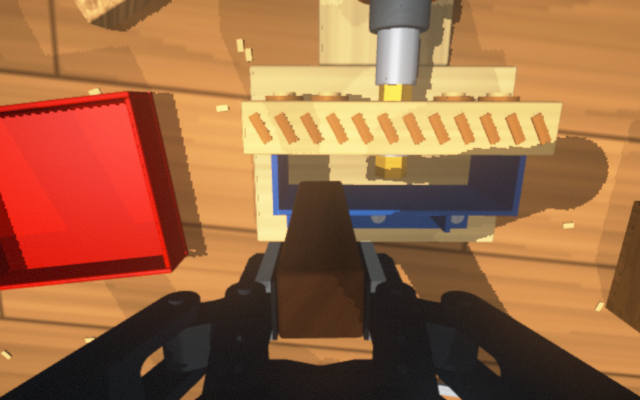

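Request:
jog_arm:
  rows:
    - [[-0.2, -2.0, 0], [0, 0, 0], 1.5]
    - [[-0.4, -3.5, 0], [0, 0, 0], 1.5]
    - [[-0.4, -3.5, 0], [0, 0, 0], 1.5]
    - [[-0.4, -3.5, 0], [0, 0, 0], 1.5]
    - [[-0.4, -3.5, 0], [0, 0, 0], 1.5]
    - [[-0.4, -3.5, 0], [0, 0, 0], 1.5]
    - [[-0.4, -3.5, 0], [0, 0, 0], 1.5]
    - [[-0.4, -3.0, 0], [0, 0, 0], 1.5]
    - [[-0.2, -1.5, 0], [0, 0, 0], 1.5]
    - [[0, 0, 0], [0, 0, 0], 1.5]

```text
clock: 6.48
position: [444.9, 359.0, 257.2]
ee_rot: [0.999, 0.053, -0.001, 0.001]
contact_force: [-1.0, 0.1, -0.7]
gripper_width: 29.5
```

```bash
python3 - <<'E'
from h import *
save('wrist','w4'); plan([446,359,113],0.103,6)
E
```

```text
pos [445.1 358.4 257.5] clock 6.525 dist 144.5
[[0.02, -0.01, 2.41], [0.01, 0.01, 0.03]]
[[0.02, -0.01, 2.41], [0.01, 0.01, 0.03]]
[[0.02, -0.01, 2.41], [0.01, 0.01, 0.03]]
[[0.02, -0.01, 2.41], [0.01, 0.01, 0.03]]
[[0.02, -0.01, 2.41], [0.01, 0.01, 0.03]]
[[0.02, -0.01, 2.41], [0.01, 0.01, 0.03]]
```

View pics/w4.png

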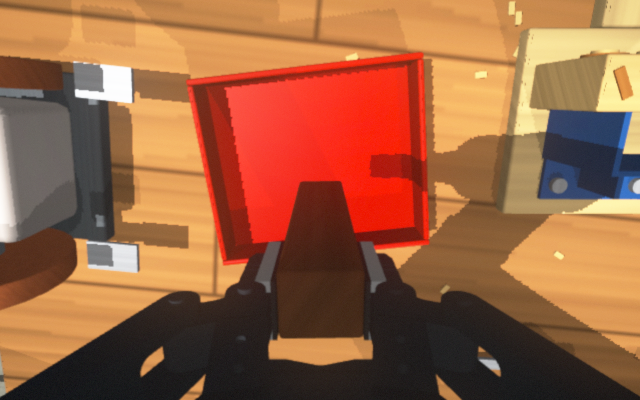

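Request:
jog_arm:
  rows:
    - [[0, 0, 2.0], [0, 0, 0], 1.5]
    - [[0, 0, 3.0], [0, 0, 0], 1.5]
    - [[0, 0, 3.0], [0, 0, 0], 1.5]
    - [[0, 0, 3.0], [0, 0, 0], 1.5]
    - [[0, 0, 2.0], [0, 0, 0], 1.5]
    - [[0, 0, 1.0], [0, 0, 0], 1.5]
    - [[0, 0, 0.4], [0, 0, 0], 1.5]
    - [[0, 0, 0], [0, 0, 0], 1.5]

```text
clock: 7.52
position: [445.7, 358.9, 114.8]
ee_rot: [0.999, 0.053, 0.0, -0.0]
contact_force: [-0.7, -0.1, 0.4]
gripper_width: 29.5
```

Request:
jog_arm:
  rows:
    - [[0, 0, 0.2], [0, 0, 0], 1.5]
    - [[0, 0, 0.1], [0, 0, 0], 1.5]
    - [[0, 0, 0], [0, 0, 0], 1.5]

```text
clock: 7.9
position: [445.4, 359.0, 111.5]
ee_rot: [0.999, 0.053, 0.0, -0.0]
contact_force: [0.2, -1.5, -0.1]
gripper_width: 29.3
```

Request:
jog_arm:
  rows:
    - [[0, 0, 0.1], [0, 0, 0], 1.5]
    - [[0, 0, 0.0], [0, 0, 0], 1.5]
    - [[0, 0, 0], [0, 0, 0], 3.5]
    - [[0, 0, 0], [0, 0, 0], 5.0]
    - [[0, 0, 0], [0, 0, 0], 8.0]
    - [[0, 0, 0], [0, 0, 0], 8.5]
    - [[0, 0, 0], [0, 0, 0], 8.5]
    - [[0, 0, 0], [0, 0, 0], 8.5]
    - [[0, 0, 0], [0, 0, 0], 8.5]

```text
clock: 9.02
position: [445.4, 358.9, 110.3]
ee_rot: [0.999, 0.053, 0.0, -0.0]
contact_force: [-0.0, 0.2, 0.5]
gripper_width: 85.1
```

Request:
jog_arm:
  rows:
    - [[0, 0, -2], [0, 0, 0], 8.5]
    - [[0, 0, -3], [0, 0, 0], 8.5]
    - [[0, 0, -3], [0, 0, 0], 8.5]
    - [[0, 0, -2], [0, 0, 0], 8.5]
    - [[0, 0, -0.5], [0, 0, 0], 8.5]
    - [[0, 0, 0], [0, 0, 0], 8.5]

```text
clock: 9.78
position: [445.1, 358.7, 214.8]
ee_rot: [0.999, 0.053, -0.0, 0.0]
contact_force: [0.3, 0.7, -0.6]
gripper_width: 84.8
```

```bash
python3 - <<'E'
from h import *; from fit import W
save('wrist','w5');save('scene','s5'); t=W(np.load('fx.npy'),[(5,0,190)])[0]; print(t)
plan(t,0.103,8)
E
```

```text
[519.74878257  27.89389043 190.        ]
pos [444.9 358.4 214.1] clock 9.875 dist 339.8
[[0.5, 4.21, 0.31], [0.01, 0.01, 0.02]]
[[0.5, 4.21, 0.31], [0.01, 0.01, 0.02]]
[[0.5, 4.21, 0.3], [0.01, 0.01, 0.02]]
[[0.5, 4.21, 0.3], [0.01, 0.01, 0.02]]
[[0.5, 4.21, 0.3], [0.01, 0.01, 0.02]]
[[0.5, 4.21, 0.3], [0.01, 0.01, 0.02]]
[[0.5, 4.21, 0.3], [0.01, 0.01, 0.02]]
[[0.5, 4.21, 0.3], [0.01, 0.01, 0.02]]
```

View pics/w5.png

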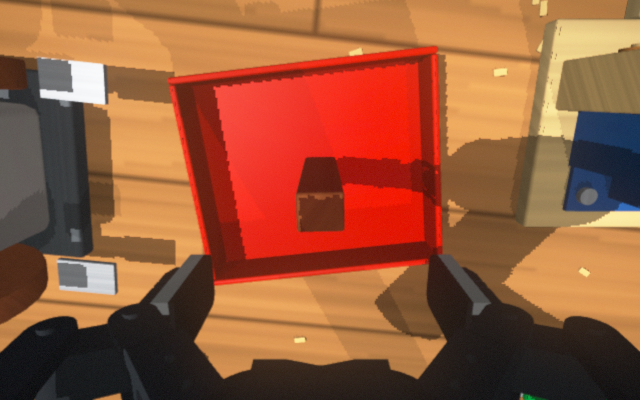

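View pics/s5.png

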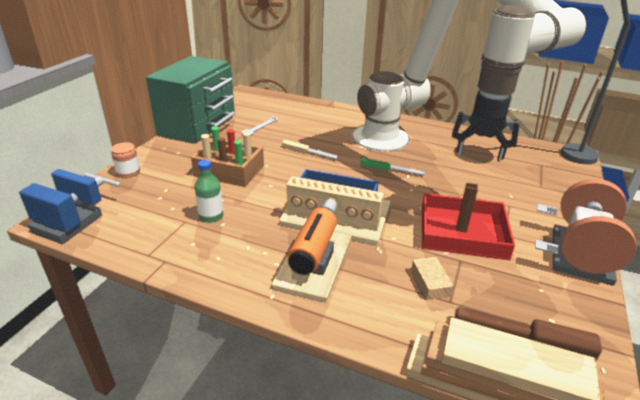

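Request:
jog_arm:
  rows:
    - [[0.3, 2.5, 0], [0, 0, 0], 8.5]
    - [[0.5, 4.2, 0], [0, 0, 0], 8.5]
    - [[0.5, 4.2, 0.3], [0, 0, 0], 8.5]
    - [[0.5, 4.2, 0.3], [0, 0, 0], 8.5]
    - [[0.5, 4.2, 0.3], [0, 0, 0], 8.5]
    - [[0.5, 4.2, 0.3], [0, 0, 0], 8.5]
    - [[0.5, 4.2, 0.3], [0, 0, 0], 8.5]
    - [[0.5, 4.2, 0.3], [0, 0, 0], 8.5]
    - [[0.2, 1.7, 0.2], [0, 0, 0], 8.5]
    - [[0, 0, 0], [0, 0, 0], 8.5]

```text
clock: 11.12
position: [520.2, 27.6, 194.7]
ee_rot: [0.999, 0.052, -0.001, 0.0]
contact_force: [-0.7, 0.4, -0.5]
gripper_width: 85.1
```

```bash
python3 - <<'E'
from h import *; from fit import W
p=np.load('fx.npy');t=W(p,[(5,0,66)])[0]
plan(t,0.103,6); save('wrist','w6')
print([(d['conf'],d['position'][0]*640,d['position'][1]*400) for d in nets.boxes_of('wrist','bolt_head')])
q=lambda P:proj('wrist',W(p,P)).round(1).tolist()
print('head',q([(11,0,85)]),'head front top',q([(1,0,98),(21,0,98)]),'rail',q([(24,125,115),(24,-125,115)]),'flange',q([(-22,97,115),(-22,-97,115)]))
a=cv2.imread('pics/w6.png');cv2.imwrite('pics/z6.png',cv2.resize(a[100:260,240:440],None,fx=3.75,fy=3.75,interpolation=cv2.INTER_CUBIC))
E
```

```text
pos [520.2  27.6 194.7] clock 11.125 dist 128.7
[[-0.0, -0.01, 2.14], [0.0, 0.01, 0.0]]
[[-0.0, -0.01, 2.14], [0.0, 0.01, 0.0]]
[[-0.0, -0.01, 2.14], [0.0, 0.01, 0.0]]
[[-0.0, -0.01, 2.14], [0.0, 0.01, 0.0]]
[[-0.01, -0.01, 2.14], [0.0, 0.01, 0.0]]
[[-0.01, -0.01, 2.14], [0.0, 0.01, 0.0]]
[(0.79, 320.704, 190.6)]
head [[322.9, 188.3]] head front top [[323.0, 206.7], [323.1, 178.6]] rail [[125.6, 179.5], [520.9, 180.0]] flange [[177.5, 247.0], [468.5, 247.3]]
```

View pics/w6.png

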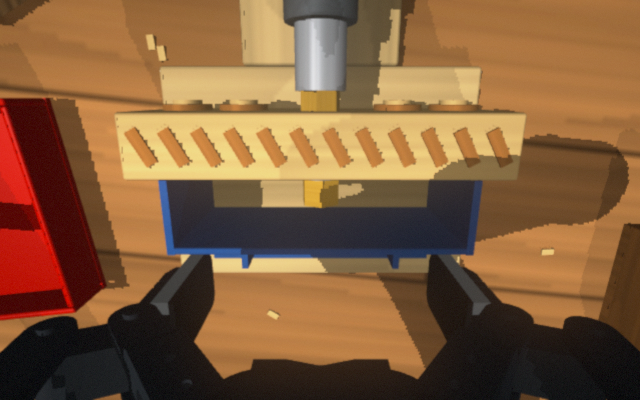

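View pics/z6.png

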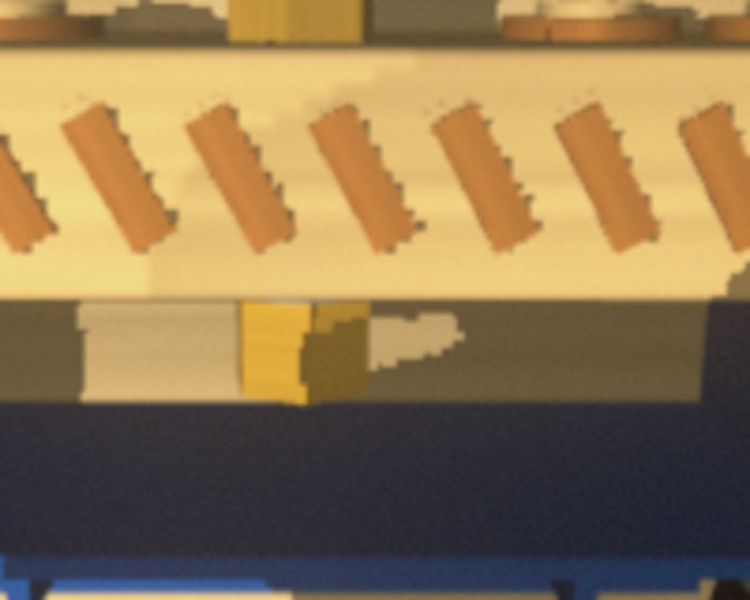

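Request:
jog_arm:
  rows:
    - [[-0.1, -0.1, 1.5], [0, 0, 0], 8.5]
    - [[0, 0, 2.5], [0, 0, 0], 8.5]
    - [[0, 0, 2.0], [0, 0, 0], 8.5]
    - [[0, 0, 1.0], [0, 0, 0], 8.5]
    - [[0, 0, 0], [0, 0, 0], 8.5]

```text
clock: 11.85
position: [519.0, 30.2, 124.4]
ee_rot: [0.999, 0.053, -0.001, 0.0]
contact_force: [0.5, -0.3, -0.0]
gripper_width: 84.8
```

```bash
python3 - <<'E'
from h import *; from fit import W
p=np.load('fx.npy');t=W(p,[(4,1,65)])[0]
plan(t,0.103,4); save('wrist','w7')
E
```

```text
pos [519.   30.2 124.4] clock 11.85 dist 59.4
[[-0.01, 0.03, 1.49], [0.01, 0.03, 0.05]]
[[-0.01, 0.03, 1.49], [0.01, 0.03, 0.05]]
[[-0.01, 0.03, 1.49], [0.01, 0.03, 0.05]]
[[-0.01, 0.03, 1.49], [0.01, 0.03, 0.05]]
```

View pics/w7.png

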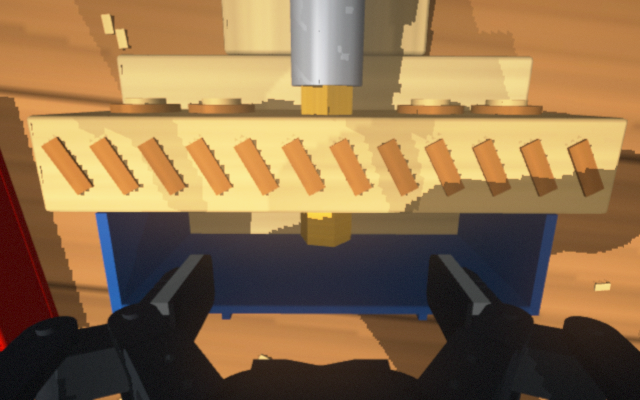

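Request:
jog_arm:
  rows:
    - [[0, 0.1, 1.2], [0, 0, 0], 8.5]
    - [[0, 0.1, 1.6], [0, 0, 0], 8.5]
    - [[0, 0, 1.6], [0, 0, 0], 8.5]
    - [[0, 0, 1.0], [0, 0, 0], 8.5]
    - [[0, 0, 0.4], [0, 0, 0], 8.5]
    - [[0, 0, 0], [0, 0, 0], 8.5]

```text
clock: 12.65
position: [519.8, 27.9, 67.3]
ee_rot: [0.999, 0.053, 0.0, 0.0]
contact_force: [-0.7, -0.3, 0.0]
gripper_width: 85.2
```

```bash
python3 - <<'E'
from h import *; from fit import W
p=np.load('fx.npy');t=W(p,[(4,.5,65)])[0]
plan(t,0.103,1); save('wrist','w8')
E
```

```text
pos [519.8  27.9  67.3] clock 12.65 dist 2.6
[[-0.11, -0.05, 0.23], [0.0, -0.01, 0.16]]
```

View pics/w8.png

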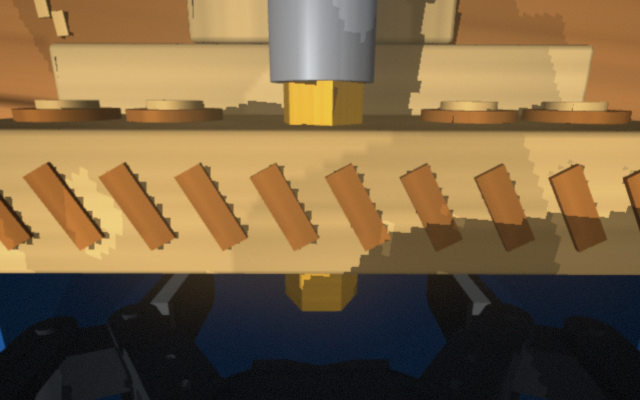

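Request:
jog_arm:
  rows:
    - [[-0.1, 0, 0.2], [0, 0, 0], 6]
    - [[0, 0, 0], [0, 0, 0], 5]
    - [[0, 0, 0], [0, 0, 0], 5]
    - [[0, 0, 0], [0, 0, 0], 5]
    - [[0, 0, 0], [0, 0, 0], 5]
    - [[0, 0, 0], [0, 0, 0], 5]
    - [[0, 0, 0], [0, 0, 0], 5]
    - [[0, 0, 0], [0, 0, 0], 5]
    - [[0, 0, 0], [0, 0, 0], 5]
    - [[0, 0, 0], [0, 0, 0], 5]

```text
clock: 13.95
position: [518.7, 27.8, 65.3]
ee_rot: [0.999, 0.053, 0.0, 0.0]
contact_force: [0.7, 0.0, -0.4]
gripper_width: 50.3
```

```bash
python3 - <<'E'
from h import *
save('wrist','w9'); s=state(); print(s[1],s[0]['contact_force'],s[0]['gripper_width'])
E
```

```text
[518.68663233  27.76924112  65.28097503] [ 0.24640712 -0.05751323 -0.32203852] 50.04186418483002
```

View pics/w9.png

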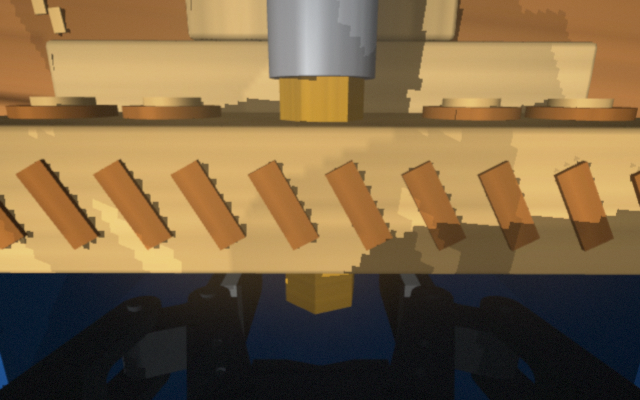

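Request:
jog_arm:
  rows:
    - [[0, 0, 0], [0, 0, 0], 1.2]
    - [[0, 0, 0], [0, 0, 0], 0.5]
    - [[0, 0, 0], [0, 0, 0], 0.5]
    - [[0, 0, 0], [0, 0, 0], 0.5]
    - [[0, 0, 0], [0, 0, 0], 0.5]
    - [[0, 0, 0], [0, 0, 0], 0.5]
    - [[0, 0, 0], [0, 0, 0], 0.5]
    - [[0, 0, 0], [0, 0, 0], 0.5]

```text
clock: 15.0
position: [518.7, 27.7, 65.5]
ee_rot: [0.999, 0.053, 0.0, 0.0]
contact_force: [-1.6, -3.5, 5.1]
gripper_width: 23.1
```

```bash
python3 - <<'E'
from h import *
save('wrist','w10'); s=state(); print(s[1],s[0]['contact_force'],s[0]['wrist_torque'],s[0]['gripper_width'])
E
```

```text
[518.72165648  27.6594122   65.47693297] [-1.28422468 -1.71394552  5.28642812] [-0.61770519  0.27775521 -0.03446236] 23.030106382533077
```

View pics/w10.png

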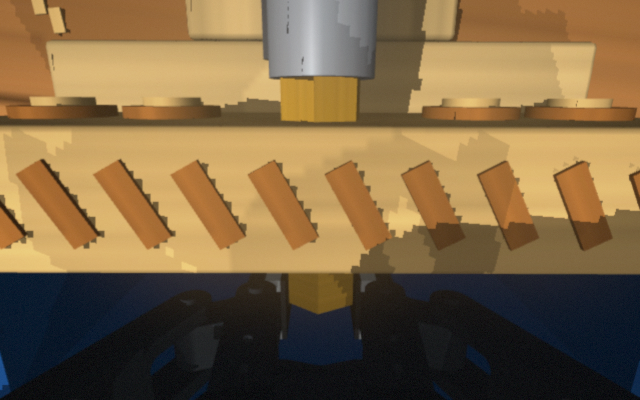

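Request:
jog_arm:
  rows:
    - [[0, 0, 0], [0, 0, 0], 0.5]
    - [[0, 0, 0], [0, 0, 0], 0.5]
    - [[0, 0, 0], [0, 0, 0], 0.5]
    - [[0, 0, 0], [0, 0, 0], 0.5]
    - [[0, 0, 0], [0, 0, 0], 0.5]
    - [[0, 0, 0], [0, 0, 0], 0.5]
    - [[0, 0, 0], [0, 0, 0], 0.5]
    - [[0, 0, 0], [0, 0, 0], 0.5]
    - [[0, 0, 0], [0, 0, 0], 0.5]
    - [[0, 0, 0], [0, 0, 0], 0.5]

```text
clock: 16.3
position: [518.7, 27.7, 65.5]
ee_rot: [0.999, 0.053, 0.0, 0.0]
contact_force: [-1.1, -2.2, 5.1]
gripper_width: 23.0
```

Request:
jog_arm:
  rows:
    - [[0, 0, 0], [0, 0, 0], 0.5]
    - [[0, 0, 0], [0, 0, 0], 0.5]
    - [[0, 0, 0], [0, 0, 0], 0.5]
    - [[0, 0, 0], [0, 0, 0], 0.5]
    - [[0, 0, 0], [0, 0, 0], 0.5]
    - [[0, 0, 0], [0, 0, 0], 0.5]
    - [[0, 0, 0], [0, 0, 0], 0.5]
    - [[0, 0, 0], [0, 0, 0], 0.5]
    - [[0, 0, 0], [0, 0, 0], 0.5]
    - [[0, 0, 0], [0, 0, 0], 0.5]

```text
clock: 17.55
position: [518.7, 27.7, 65.5]
ee_rot: [0.999, 0.053, 0.0, 0.0]
contact_force: [-1.8, -2.5, 5.3]
gripper_width: 23.3
```

Request:
jog_arm:
  rows:
    - [[0, 0, 0], [0, 0, 0], 0.5]
    - [[0, 0, 0], [0, 0, 0], 0.5]
    - [[0, 0, 0], [0, 0, 0], 0.5]
    - [[0, 0, 0], [0, 0, 0], 0.5]
    - [[0, 0, 0], [0, 0, 0], 0.5]
    - [[0, 0, 0], [0, 0, 0], 0.5]
    - [[0, 0, 0], [0, 0, 0], 0.5]
    - [[0, 0, 0], [0, 0, 0], 0.5]
    - [[0, 0, 0], [0, 0, 0], 0.5]
    - [[0, 0, 0], [0, 0, 0], 0.5]

```text
clock: 18.8
position: [518.7, 27.6, 65.5]
ee_rot: [0.999, 0.053, 0.0, 0.0]
contact_force: [-1.4, -2.0, 5.2]
gripper_width: 23.2
```

Request:
jog_arm:
  rows:
    - [[0, 0, 0], [0, 0, 0], 0.5]
    - [[0, 0, 0], [0, 0, 0], 0.5]
    - [[0, 0, 0], [0, 0, 0], 0.5]
    - [[0, 0, 0], [0, 0, 0], 0.5]
    - [[0, 0, 0], [0, 0, 0], 0.5]
    - [[0, 0, 0], [0, 0, 0], 0.5]
    - [[0, 0, 0], [0, 0, 0], 0.5]
    - [[0, 0, 0], [0, 0, 0], 0.5]
    - [[0, 0, 0], [0, 0, 0], 0.5]
    - [[0, 0, 0], [0, 0, 0], 0.5]

```text
clock: 20.05
position: [518.8, 27.7, 65.5]
ee_rot: [0.999, 0.053, 0.0, 0.0]
contact_force: [-0.6, -3.0, 5.8]
gripper_width: 22.8
```

```bash
python3 - <<'E'
from h import *
save('wrist','w11');save('scene','s11'); s=state(); print(s[1],s[0]['contact_force'],s[0]['wrist_torque'],s[0]['gripper_width'])
a=[cv2.imread(f'pics/w{i}.png')[260:330,260:380] for i in (10,11)]
cv2.imwrite('pics/z11.png',cv2.resize(np.vstack(a),None,fx=4,fy=4))
E
```

```text
[518.71155635  27.64259007  65.47193468] [-0.99361771 -2.65582811  4.57498005] [-0.59888563  0.32499828 -0.05182502] 23.14166547449081
```

View pics/z11.png

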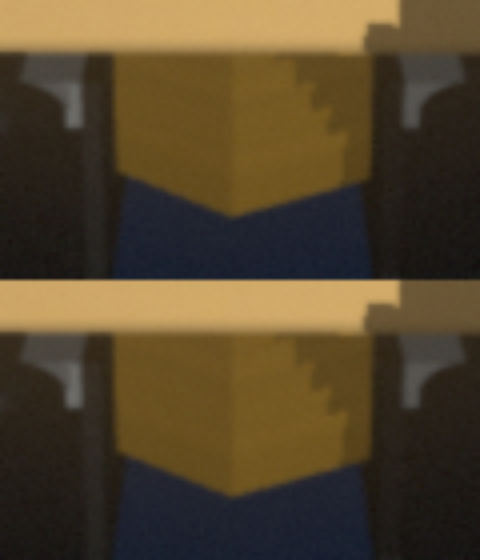

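View pics/s11.png

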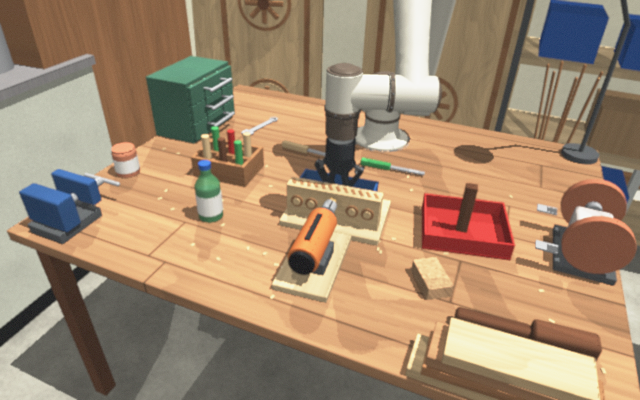

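The two close-ups, taken 5 s apart, show the head at the same angle, so it is not turning. The offcut is in the tray, and the bottle and sanding block have not moved. Handing in.

```bash
python3 -c "
from bench import arm
print(arm.job_done())"
```

```text
the job is handed in; nothing more can be done
None
```

I lifted the offcut out of the gap and left it in the red scrap tray. I then gripped the bolt head along the gap and handed the job in at about 20 s on the clock, still holding it.

- **Offcut:** it stands upright inside the tray in both the wrist and scene pictures, not lying down.
- **Bolt head:** the fingers stopped at about 23 mm on the flats (24 mm nominal; the 30 mm offcut also read slightly low, at 29.5 mm). I held it for a little over 5 s. Wrist close-ups from the start and end of that time show the head at the same angle.
- **Forces:** readings at the end of each move stayed under 10 N.
- **Bystanders:** the green bottle and cork sanding block look unmoved when I compare the first and last scene pictures by eye.

No check failed or disagreed. Grip force is not in the readings, so the firm grip rests on the fixed grip setting, the steady opening and the head not turning.

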